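# Take the top bowl from under the shelf and set it on the serving stand

### The job

Lift the blue bowl off the top of the pile under the little shelf, bring it out to the front and set it down gently in the middle of the round plate of the serving stand, upright, and let go: do not drop it or press it down hard; the plate's height differs from time to time, so feel for it. Leave the two white bowls, the shelf and everything else as they stand.

Things in the scene. Friction and masses are not known exactly. Their poses are not given: they have to be found in the camera images.
- bowl_top: blue footed bowl on top of a nested pile of three equal bowls, loose, 0.35 to 0.7 kg. 160 mm across the rim, 83.5 mm high. Origin: centre of its underside, z up. Foot: radius 34 mm, 24 mm high. Above it a straight conical wall, 4 mm thick, leaning outward 35 degrees from vertical, from radius 44 mm at height 30 mm to 80 mm at the rim. Inside, a flat floor of radius 40 mm at height 32 mm.
- bowl_mid: white bowl of the same shape under the blue one, loose. Its origin and rim lie 32 mm below the blue bowl's (its rim is 26 mm farther down along the slope). The blue bowl moves sideways freely once raised 55 mm; it also comes free when pulled obliquely along the slope of its wall. Bowls have up to 6 mm of sideways play in each other.
- bowl_low: white bowl of the same shape at the bottom of the pile, standing loose on the worktop
- rack: fixed shelf over the pile: board on thin legs (at y = +-138 mm), 300 mm wide (y), underside 280 mm up, 16 mm thick; things up to 100 mm high stand fixed on it. Origin on the worktop within 10 mm of the pile's centre; x points away from the open front. The board spans x = -62 to +110 mm, so an upright gripper at the front rim would hit it; leaning 35 degrees frontward clears it by 50 mm.
- rack_edge (a point): middle of the lower front edge of the shelf's board
- lemon_a: loose lemon, 71 x 53 x 51 mm, lying on the worktop in front; a bystander
- tin: loose food tin, 86 mm across, 40 mm high, standing on the worktop at the right front; a bystander
- stand: fixed serving stand: dark steel foot, 124 mm across, a telescopic column and a round wooden plate of radius 72 mm on top. Origin on the worktop under the plate's centre. The plate stays where it was clamped, its top anywhere from 48 to 98 mm above the worktop; that height is not reported: see it or feel for it with the bowl. It is stiff and does not give under the bowl.
Not all that is in view belongs to the job. There is more than one size of the stand; the job needs the larger.

How it is judged:
By the outcome, as a careful person would: the job done as asked, in the order asked, and still so for the second after the job is handed in, with the robot touching nothing.
It also fails if it takes over 54 s, if anything falls off the work surface, if the arm or the gripper's body presses on something with over 40 N, if the wrist force passes 120 N, or if a joint passes its speed limit or range.

### The arm

A 6-joint arm with a two-finger parallel gripper is mounted at the origin on a cart in front of the work surface, level with it; the furniture and walls round the work are solid. World frame = base frame: x ahead of the robot, y to its left, z up, the work surface at z = 0. Lengths are in m, angles in rad, forces in N, time in s.
With the tool pointing down it reaches from about 0.35 to 0.975 m from the base axis. Payload 4.9 kg.
Tool frame: the origin (TCP) lies at the very end of the fingers, on their centre line; the grasp point (between the pads) lies 19 mm behind it (pinch_z is the distance from the TCP to the grasp point, in m); z points along the fingers, y is the line along which they close (so a half turn about z gives the same grasp; the last joint's range is limited). The gripper opens to 85 mm and grips with 20 to 120 N. Pads are 22 mm wide; open, the fingers measure 114 mm over their backs; the gripper's body (76 mm by 85 mm) begins 54 mm behind the grasp point. The pads swing forward as they close: fully open they stand 13 mm farther back than shut.
Start: joints at [1.113, 0.053, 1.613, -0, 1.476, -0.119], TCP at [0.208, 0.589, 0.231] pointing down, gripper open.
Joint ranges: [-3.01, 3.01], [-1.01, 2.22], [0.06, 2.58], [-1.02, 4.17], [0.09, 2.62], [-3.14, 3.14]. Speed limits (rad/s): [2.57, 2.57, 3.14, 3.14, 3.14, 3.14].

### API

Orientations are given as a unit quaternion [w, x, y, z].
In Python, from plant import * gives the robot as it stands. The module is installed in compiled form; this text tells all that it offers.
- The arm moves only by the tool play_rows, never from a script. Its arguments are lists of equal length, an entry for each row: "linear": the shift along the world's x, y, z in m, a list of three; "turn": the turn about the world's z in degrees. A call has 1 to 8 rows; each row shifts and turns the commanded pose from where the row before left it; what a row does not reach is not made up. A row lasts 1/8 s, in which the tool goes at most 62.5 mm and 10.7 degrees, less where a joint would pass 70% of its speed; a pose out of reach is approached as far as the arm can. A call is refused whole if a number of a shift passes 0.0625 or a number of a turn 10.7, either way. A call with a gripper value outside its range is refused whole. "hand" is the finger opening in m, from 0 to 0.0854, set as the call begins (left out, the last holds). The fingers move at their own pace and stop on an object; the grip force is fixed at half the most. Time passes only in rows, so rows that do not move let the fingers close. It gives the time, the measured TCP pose, the force, the opening and the grip force at its end, in the units of the state.
- state(): the state, without advancing time (a new reading comes with each control period).
- grab_frame(name): name is "scene" or "top"; returns the picture (400x640x3 uint8, red, green, blue); there is no depth.
- camera_info(name): a dict with "camera_matrix" (3x3 intrinsics, pixels), "origin" and "attitude" of the camera in the world. Camera axes: x right, y down, z forward; pixel columns grow to the right and rows downward; lengths in m; the calibration is good to about 2 mm. A picture is of the moment at which its call begins. camera_info takes no time and is no camera call.
- job_done(): hands the job in; it is judged then, once.
Trained networks look in the newest picture that a camera, given by its name, has taken for a name from the list of things; names that differ only in an ending like _2 or _b are one class to them, and where a whole thing is asked for, a point or a joint stands for the part that bears it (a point fixed in the world has none). Each returns a list of dicts, best first, with "p" (0 to 1); they miss things now and then, are a little off and sometimes report something else, mostly with a low value. They report only what shows in the picture. A call takes as long as a camera call. They do not tell look-alikes from the thing itself.
- trace(camera, thing): "region" (400x640 bool, what is visible of it) and "location" ([column, row] in pixels, amid what is visible of it).
The state is a dict: "time": time; "joint_pos": joint angles; "joint_vel": joint speeds; "joint_efforts": joint torques, N m; "tool_pos": TCP position; "tool_rot": TCP orientation; "contact_force": force on the tool from outside, world axes, zero at the start; "ft_torque": the same for the moment, N m; "gripper_width": opening from 0.0 (shut) to 1.0 (fully open); "grasp_force": force on a finger pad.
Only numpy, scipy, OpenCV 4.12 (cv2) and the standard library are available. Lean on these libraries where they do the work, as an engineer would, in place of code of your own. Each camera call takes 0.05 s, during which the arm holds its last target. There are 200 camera calls.

## Working session

There is one attempt and no reset: what is moved stays moved. The work goes in short steps, Python scripts to look and compute and a tool call to move; the robot and the scene stay as the last step left them, time stands still between calls to the robot, and variables do not carry over. Pictures are saved under pics/ and viewed, at most 10 in all, crops included, and the job is handed in when it is done.

Besides the shell and the picture viewer there is one more tool, called after "Request:" as name(argument=value, ...), one argument or row to a line, values as JSON. play_rows: Moves the arm, as the interface text tells. Its arguments: {"type":"object","properties":{"linear":{"type":"array","items":{"type":"array","items":{"type":"number"}}},"turn":{"type":"array","items":{"type":"number"}},"hand":{"type":"number"}},"required":["linear","turn"]}

```bash
mkdir -p pics; cat > h.py <<'E'
from plant import *
import numpy as np, cv2
def save(n,f): cv2.imwrite('pics/'+f,cv2.cvtColor(grab_frame(n),cv2.COLOR_RGB2BGR))
E
python3 - <<'E'
from h import *
s=state()
print({k:np.round(v,3).tolist() for k,v in s.items()})
for c in('scene','top'):
    save(c,c+'0.png'); i=camera_info(c); print(c,i)
    for t in('bowl_top','bowl_mid','rack','stand','lemon_a','tin','rack_edge'):
        for d in trace(c,t)[:3]:
            r=d['region']; ys,xs=np.nonzero(r)
            print(c,t,round(d['p'],2),np.round(d['location'],1),(xs.min(),xs.max(),ys.min(),ys.max(),r.sum()) if len(xs) else '')
E
```

```text
{'time': 0.0, 'joint_pos': [1.113, 0.053, 1.614, 0.0, 1.476, -0.119], 'joint_vel': [-0.002, -0.002, 0.001, -0.002, 0.0, -0.001], 'joint_efforts': [-0.002, -39.368, -37.018, -0.0, 0.007, -0.0], 'tool_pos': [0.207, 0.589, 0.23], 'tool_rot': [-0.0, 0.169, 0.986, -0.001], 'contact_force': [0.457, 0.123, 0.202], 'ft_torque': [-0.015, 0.005, 0.048], 'grasp_force': 0.0, 'gripper_width': 0.999}
scene {'camera_matrix': array([[485.29246524,   0.        , 318.42190813],
       [  0.        , 485.29246524, 200.40742031],
       [  0.        ,   0.        ,   1.        ]]), 'origin': array([0.1317683 , 0.75286755, 0.94001237]), 'attitude': array([ 0.10000765, -0.19754641,  0.8856298 , -0.40820797])}
scene bowl_top 0.55 [304.9 176.8] (np.int64(271), np.int64(329), np.int64(157), np.int64(199), np.int64(1525))
scene bowl_mid 0.83 [306.  197.4] (np.int64(272), np.int64(328), np.int64(180), np.int64(208), np.int64(418))
scene bowl_mid 0.43 [284.  131.7] (np.int64(231), np.int64(339), np.int64(87), np.int64(250), np.int64(6714))
scene rack 0.75 [288.1 130.4] (np.int64(232), np.int64(338), np.int64(87
[... 1027 characters left out ...]
28), np.int64(270), np.int64(165), np.int64(208), np.int64(1532))
top rack 0.57 [350.6 154.1] (np.int64(301), np.int64(409), np.int64(121), np.int64(203), np.int64(6173))
top stand 0.76 [248.8 186.7] (np.int64(229), np.int64(270), np.int64(166), np.int64(207), np.int64(1395))
top stand 0.56 [350.8 260.3] (np.int64(334), np.int64(367), np.int64(244), np.int64(276), np.int64(834))
top lemon_a 0.7 [291.5 238.9] (np.int64(285), np.int64(297), np.int64(230), np.int64(248), np.int64(195))
top tin 0.69 [401.7 255.4] (np.int64(386), np.int64(414), np.int64(240), np.int64(267), np.int64(621))
top rack_edge 0.74 [352.5 155.2] (np.int64(301), np.int64(409), np.int64(121), np.int64(204), np.int64(6294))
```

View pics/scene0.png

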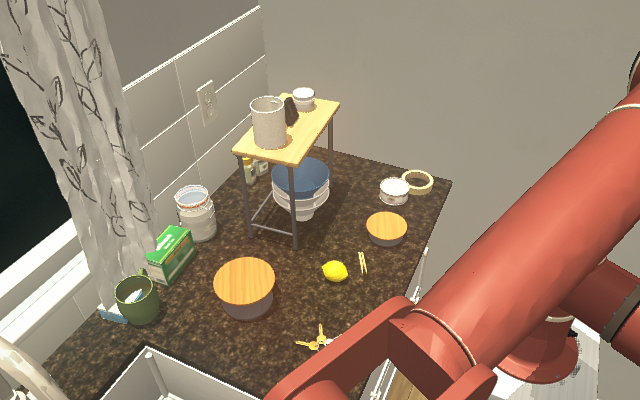

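View pics/top0.png

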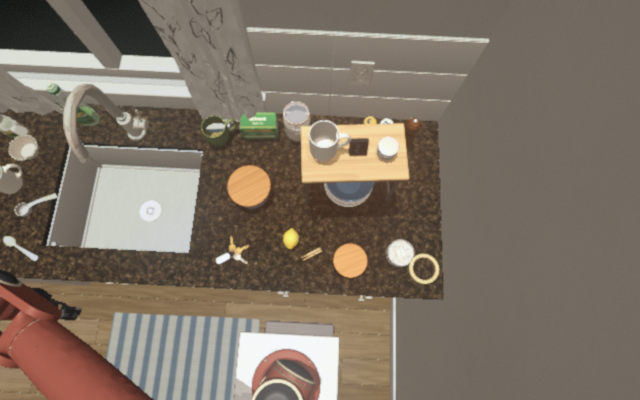

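The scene view shows the blue bowl at (302,175) under the shelf, the larger stand at (245,285) and the smaller one at (386,228). The lemon is at (335,271) and the tin at (394,190). The top view shows the blue rim at about (350,190), partly under the board, with the larger stand at (249,187).

Next I'll triangulate. I'll also check how the arm behaves near its reach limits, because moves only allow yaw and this grasp needs a lean.

```bash
cat >> h.py <<'E'
from scipy.spatial.transform import Rotation as R
from scipy.optimize import least_squares
def proj(c,P):
    i=camera_info(c); q=i['attitude']; M=R.from_quat([q[1],q[2],q[3],q[0]]).as_matrix()
    p=(np.atleast_2d(P)-i['origin'])@M; k=i['camera_matrix']
    return np.c_[k[0,0]*p[:,0]/p[:,2]+k[0,2],k[1,1]*p[:,1]/p[:,2]+k[1,2]]
def ray(c,uv,z):
    i=camera_info(c); q=i['attitude']; M=R.from_quat([q[1],q[2],q[3],q[0]]).as_matrix()
    d=M@np.linalg.inv(i['camera_matrix'])@[uv[0],uv[1],1]; o=i['origin']
    return o+d*(z-o[2])/d[2]
def circ(c,r): a=np.linspace(0,2*np.pi,120); return np.c_[c[0]+r*np.cos(a),c[1]+r*np.sin(a),0*a+c[2]]
E
python3 - <<'E'
from h import *
im={c:cv2.cvtColor(cv2.imread(f'pics/{c}0.png'),cv2.COLOR_BGR2HSV) for c in('scene','top')}
# plate: orange mask
def ell(c,m):
    n,l,st,ce=cv2.connectedComponentsWithStats(m.astype(np.uint8)); return l,st
res={}
for c,uv in(('scene',(246,280)),('top',(249,187))):
    h=im[c]; m=(h[...,0]>5)&(h[...,0]<22)&(h[...,1]>110)&(h[...,2]>120)
    l,st=ell(c,m); k=l[uv[1],uv[0]]; mm=(l==k).astype(np.uint8)
    cn=max(cv2.findContours(mm,0,2)[0],key=cv2.contourArea); pts=cv2.convexHull(cn)[:,0]; res[c]=cv2.fitEllipse(pts); print(c,res[c],st[k])
def f(p):
    o=[]
    for c in res:
        e=cv2.fitEllipse(proj(c,circ(p[:3],p[3])).astype(np.float32)); o+=[e[0][0]-res[c][0][0],e[0][1]-res[c][0][1]]
        o+=[.5*(e[1][0]-res[c][1][0]),.5*(e[1][1]-res[c][1][1])]
    return o
s=least_squares(f,[.6,.15,.07,.072]); print('plate',s.x.round(4),np.round(s.fun,2))
# blue bowl rim via top front arc and scene left/right extents
for c in('scene','top'):
    print(c,'bowl pile pts', [ (z,ray(c,(350,205) if c=='top' else (301,180),z).round(3)) for z in(.1,.147)])
# rack board corners
for c,uvs in(('scene',[(236,155),(291,161),(339,104)]),('top',[(302,181),(408,178)])):
    for uv in uvs: print(c,uv,ray(c,uv,.296).round(3))
for c,uv in(('scene',(336,271)),('top',(291,239))): print('lemon',ray(c,uv,.025).round(3))
for c,uv in(('scene',(386,225)),('top',(350,261))): print('small',ray(c,uv,.06).round(3))
big=cv2.resize(cv2.imread('pics/scene0.png')[80:260,220:420],(800,720)); big=big[:600]
t=cv2.resize(cv2.imread('pics/top0.png')[110:260,270:430],(0,0),fx=3.5,fy=3.5)
cv2.imwrite('pics/c1.png',big); cv2.imwrite('pics/c2.png',t)
E
```

```text
scene ((243.3584747314453, 279.9306640625), (50.0924186706543, 65.1024398803711), 75.10393524169922) [ 211  254   67   52 2395]
top ((248.44740295410156, 185.37350463867188), (41.48296356201172, 44.328651428222656), 69.91262817382812) [ 227  165   44   42 1461]
plate [0.6215 0.1572 0.0634 0.0745] [ 2.22  1.06 -0.98 -0.3   2.82  0.54  0.09  0.1 ]
scene bowl pile pts [(0.1, array([ 0.654, -0.195,  0.1  ])), (0.147, array([ 0.625, -0.142,  0.147]))]
top bowl pile pts [(0.1, array([ 0.561, -0.175,  0.1  ])), (0.147, array([ 0.548, -0.172,  0.147]))]
scene (236, 155) [0.713 0.005 0.296]
scene (291, 161) [ 0.585 -0.027  0.296]
scene (339, 104) [ 0.591 -0.31   0.296]
top (302, 181) [ 0.569 -0.025  0.296]
top (408, 178) [ 0.594 -0.319  0.296]
lemon [0.454 0.012 0.025]
lemon [0.453 0.013 0.025]
small [ 0.387 -0.161  0.06 ]
small [ 0.385 -0.184  0.06 ]
```

View pics/c1.png

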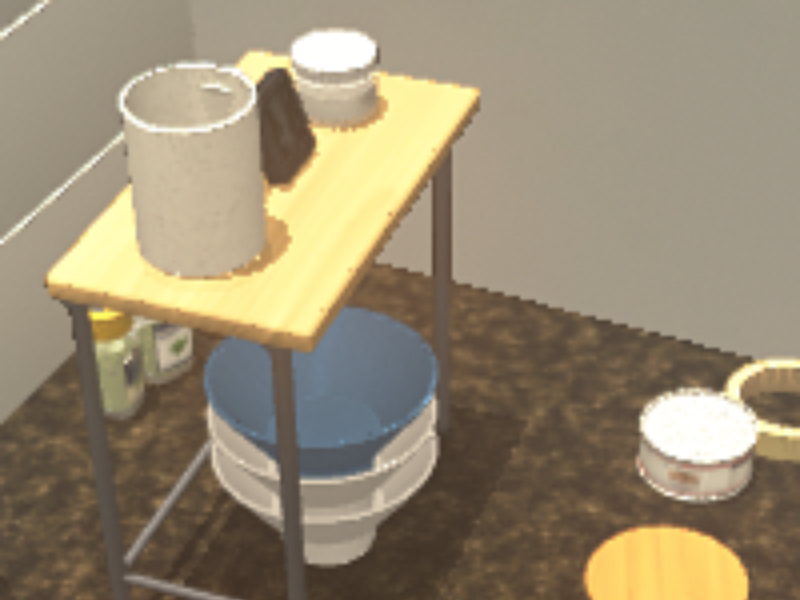

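View pics/c2.png

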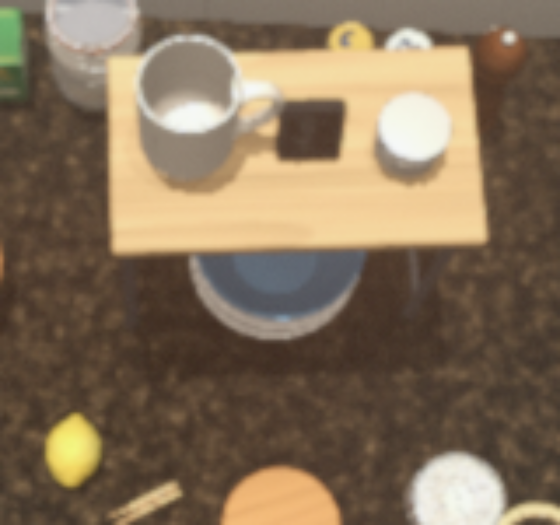

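The close-ups show the blue rim front at top-view pixel (349,201), sides at (325,185) and (375,184). In the scene view its sides are at (271,174) and (330,176) and its far edge is at (303,157). Tall things stand on the board, so the tool has to lean. I'll raise the arm into free space and see how it treats poses at its limits.

Request:
play_rows(
  linear=[
    [0, 0, 0.0625],
    [0, 0, 0.0625],
    [0, 0, 0.0625],
    [0, 0, 0.0625],
    [0, 0, 0.0625],
    [0, 0, 0.0625],
    [0, 0, 0.0625],
    [0, 0, 0.0625],
  ],
  turn=[0, 0, 0, 0, 0, 0, 0, 0],
)

```text
time: 1.8
tool_pos: [0.2073, 0.5886, 0.7337]
tool_rot: [0.0, 0.169, 0.986, 0.001]
contact_force: [1.0, 1.3, 1.0]
gripper_width: 1.002
grasp_force: 0.0
```

```bash
cat > st.py <<'E'
from h import *
s=state(); q=s['tool_rot']; M=R.from_quat([q[1],q[2],q[3],q[0]]).as_matrix()
print('t',round(s['time'],2),'j',np.round(s['joint_pos'],3),'p',np.round(s['tool_pos'],4),'z',M[:,2].round(3),'y',M[:,1].round(3),'lean',round(np.degrees(np.arccos(-M[2,2])),1),'F',np.round(s['contact_force'],1),'T',np.round(s['ft_torque'],2),'w',round(float(s['gripper_width']),3),'gf',np.round(s['grasp_force'],1))
E
python3 st.py
python3 - <<'E'
from h import *
# fit rim centre (r=.08) with z free
obs=[('top',(348.6,201),'b'),('top',(324.9,184.9),None),('top',(374.6,183.7),None),('scene',(271,173.7),'l'),('scene',(329.7,176),'r'),('scene',(302.5,157),'t')]
def f(p,r=.08):
    o=[]
    for c in('top','scene'):
        P=proj(c,circ(p,r))
        for cc,uv,_ in obs:
            if cc!=c: continue
            o.append(cv2.pointPolygonTest(P.astype(np.float32)[:,None],uv,True))
    return o
s=least_squares(f,[.63,-.16,.147]);print('rim',s.x.round(4),np.round(s.fun,2))
s=least_squares(lambda p:f([p[0],p[1],.1475]),[.63,-.16]);print('rim z fixed',s.x.round(4),np.round(s.fun,2))
E
```

```text
t 1.8 j [ 1.113  0.292  0.487 -0.     2.361 -0.119] p [0.2073 0.5886 0.7337] z [ 0.001  0.001 -1.   ] y [0.332 0.943 0.001] lean 0.1 F [1.  1.3 1. ] T [0.05 0.04 0.01] w 1.002 gf 0.0
rim [ 0.6416 -0.169   0.1414] [ 0.3  -1.3  -0.34 -0.09 -0.1  -0.42]
rim z fixed [ 0.6394 -0.1655] [ 0.45 -0.25 -1.16  0.19 -0.05  0.49]
```

Request:
play_rows(
  linear=[
    [0, 0, 0.05],
    [0, 0, 0.05],
    [0, 0, 0.05],
    [0, 0, 0.05],
  ],
  turn=[0, 0, 0, 0],
)

```text
time: 2.3
tool_pos: [0.1867, 0.5306, 0.8409]
tool_rot: [0.002, 0.169, 0.986, 0.018]
contact_force: [-1.3, -1.0, -0.1]
gripper_width: 0.996
grasp_force: 0.0
```

```bash
python3 st.py
```

```text
t 2.3 j [ 1.097  0.431  0.055  0.012  2.62  -0.124] p [0.1867 0.5306 0.8409] z [ 0.011  0.035 -0.999] y [0.332 0.943 0.037] lean 2.1 F [-1.3 -1.  -0.1] T [-0.07  0.05  0.02] w 0.996 gf 0.0
```

Request:
play_rows(
  linear=[
    [0, 0, -0.03],
    [0, 0, 0],
  ],
  turn=[0, 0],
)

```text
time: 2.55
tool_pos: [0.187, 0.5315, 0.808]
tool_rot: [0.001, 0.169, 0.986, 0.013]
contact_force: [0.9, 2.1, -1.3]
gripper_width: 0.998
grasp_force: 0.0
```

```bash
python3 st.py
```

```text
t 2.55 j [ 1.097  0.279  0.344  0.01   2.492 -0.127] p [0.187  0.5315 0.808 ] z [ 0.007  0.026 -1.   ] y [0.332 0.943 0.027] lean 1.5 F [ 0.9  2.1 -1.3] T [ 0.05 -0.06 -0.04] w 0.998 gf 0.0
```

Poses beyond the limits do become a lean, and the lean is kept afterwards. So I can build up the 35 degrees by pressing j3 and j5 against their limits while rotating j2 back.

Request:
play_rows(
  linear=[
    [0, 0, 0.03],
    [-0.01, -0.02, 0.05],
    [-0.02, -0.04, 0.045],
    [-0.02, -0.04, 0.045],
    [-0.02, -0.04, 0.045],
    [-0.02, -0.04, 0.045],
  ],
  turn=[-7.7, 0, 0, 0, 0, 0],
)

```text
time: 3.3
tool_pos: [0.1114, 0.3961, 0.9521]
tool_rot: [0.032, 0.233, 0.963, 0.129]
contact_force: [0.4, -0.3, 0.7]
gripper_width: 1.0
grasp_force: 0.0
```

```bash
python3 st.py
```

```text
t 3.3 j [ 1.121  0.201  0.055 -0.018  2.62   0.008] p [0.1114 0.3961 0.9521] z [ 0.122  0.233 -0.965] y [0.44  0.859 0.263] lean 15.2 F [ 0.4 -0.3  0.7] T [-0.1   0.08  0.05] w 1.0 gf 0.0
```

Request:
play_rows(
  linear=[
    [-0.022, -0.044, 0.035],
    [-0.022, -0.044, 0.035],
    [-0.022, -0.046, 0.03],
    [-0.022, -0.046, 0.03],
    [-0.022, -0.046, 0.025],
  ],
  turn=[0, 0, 0, 0, 0],
)

```text
time: 3.92
tool_pos: [0.0065, 0.2382, 1.0217]
tool_rot: [0.067, 0.23, 0.943, 0.229]
contact_force: [-0.2, 0.3, -0.3]
gripper_width: 1.002
grasp_force: 0.0
```

```bash
python3 st.py
```

```text
t 3.92 j [ 1.439 -0.011  0.055 -0.362  2.62  -0.011] p [0.0065 0.2382 1.0217] z [ 0.231  0.401 -0.887] y [0.404 0.789 0.462] lean 27.6 F [-0.2  0.3 -0.3] T [-0.23  0.18  0.02] w 1.002 gf 0.0
```

Request:
play_rows(
  linear=[
    [0.005, -0.045, 0.03],
    [0.005, -0.045, 0.03],
    [0, -0.045, 0.03],
  ],
  turn=[0, 0, 0],
)

```text
time: 4.3
tool_pos: [0.0014, 0.1238, 1.0386]
tool_rot: [0.084, 0.231, 0.934, 0.261]
contact_force: [-2.1, -0.6, 0.4]
gripper_width: 0.998
grasp_force: 0.0
```

```bash
python3 st.py
```

```text
t 4.3 j [ 1.832 -0.107  0.055 -0.882  2.62  -0.147] p [0.0014 0.1238 1.0386] z [ 0.278  0.449 -0.849] y [0.386 0.757 0.527] lean 31.9 F [-2.1 -0.6  0.4] T [-0.23  0.17 -0.  ] w 0.998 gf 0.0
```

Request:
play_rows(
  linear=[
    [-0.02, -0.01, 0.01],
    [-0.01, -0.015, 0.02],
    [0, 0, 0.02],
  ],
  turn=[0, 0, 0],
)

```text
time: 4.68
tool_pos: [-0.0011, 0.111, 1.038]
tool_rot: [0.076, 0.228, 0.935, 0.261]
contact_force: [0.0, -0.3, 0.2]
gripper_width: 1.002
grasp_force: 0.0
```

```bash
python3 st.py
```

```text
t 4.67 j [ 1.996 -0.109  0.055 -1.024  2.62  -0.132] p [-0.0011  0.111   1.038 ] z [ 0.262  0.454 -0.852] y [0.387 0.759 0.523] lean 31.6 F [ 0.  -0.3  0.2] T [-0.18  0.11  0.02] w 1.002 gf 0.0
```

Request:
play_rows(
  linear=[
    [0.03, 0.03, -0.04],
    [0.04, 0, -0.04],
    [0.04, -0.02, -0.02],
    [0.04, -0.02, -0.02],
    [0.04, -0.02, 0],
    [0.02, -0.01, 0],
  ],
  turn=[-10, -10, -10, -10, -10, -10],
)

```text
time: 5.42
tool_pos: [0.1045, 0.0822, 0.9839]
tool_rot: [0.211, 0.554, 0.775, 0.219]
contact_force: [-0.1, 1.3, -0.4]
gripper_width: 1.004
grasp_force: 0.0
```

```bash
python3 st.py
```

```text
t 5.42 j [ 1.011 -0.431  0.594 -0.687  2.404  0.034] p [0.1045 0.0822 0.9839] z [ 0.57   0.106 -0.815] y [0.766 0.29  0.574] lean 35.4 F [-0.1  1.3 -0.4] T [-0.03  0.25  0.01] w 1.004 gf 0.0
```

Request:
play_rows(
  linear=[
    [0.03, -0.02, -0.03],
    [0.03, -0.02, -0.045],
    [0.03, -0.022, -0.045],
    [0.03, -0.022, -0.045],
    [0.03, -0.022, -0.045],
    [0.03, -0.022, -0.045],
    [0.03, -0.022, -0.045],
    [0.03, -0.022, -0.045],
  ],
  turn=[-2, -2, -2, -2, -2, -2, -2, -2],
)

```text
time: 6.42
tool_pos: [0.2428, 0.0217, 0.7843]
tool_rot: [0.246, 0.615, 0.73, 0.171]
contact_force: [1.4, -0.4, -0.3]
gripper_width: 1.001
grasp_force: 0.0
```

```bash
python3 st.py
```

```text
t 6.42 j [-0.535 -0.845  1.336  0.282  2.071 -0.496] p [0.2428 0.0217 0.7843] z [ 0.569 -0.053 -0.821] y [0.813 0.186 0.551] lean 34.8 F [ 1.4 -0.4 -0.3] T [-0.04  0.27 -0.  ] w 1.001 gf 0.0
```

Request:
play_rows(
  linear=[
    [0.022, -0.022, -0.054],
    [0.022, -0.022, -0.054],
    [0.022, -0.022, -0.054],
    [0.022, -0.022, -0.054],
    [0.022, -0.022, -0.054],
    [0.022, -0.022, -0.054],
    [0.022, -0.022, -0.054],
    [0.022, -0.022, -0.054],
  ],
  turn=[-1.5, -1.5, 0, 0, 0, 0, 0, 0],
)

```text
time: 7.42
tool_pos: [0.4202, -0.1541, 0.3533]
tool_rot: [0.248, 0.628, 0.719, 0.165]
contact_force: [0.1, -0.2, 0.4]
gripper_width: 1.003
grasp_force: 0.0
```

```bash
python3 st.py; python3 - <<'E'
from h import *
save('scene','s1.png'); im=cv2.imread('pics/s1.png'); cv2.imwrite('pics/s1c.png',im)
E
```

```text
t 7.42 j [-0.725 -0.879  2.175  0.334  1.337 -0.853] p [ 0.4202 -0.1541  0.3533] z [ 0.565 -0.074 -0.822] y [0.821 0.156 0.55 ] lean 34.7 F [ 0.1 -0.2  0.4] T [-0.    0.27 -0.03] w 1.003 gf 0.0
```

View pics/s1c.png

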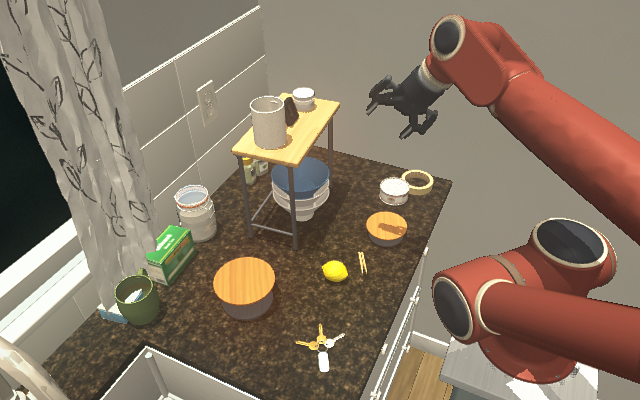

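The picture shows the leaned, open gripper at about (405,105), free in front of the shelf, with nothing disturbed. I'll refine the rim fit from the blue mask edges, then approach along the tool axis.

```bash
python3 - <<'E'
from h import *
out={}
for c,(x0,x1,y0,y1) in(('scene',(265,335,150,205)),('top',(318,380,178,212))):
    h=cv2.cvtColor(cv2.imread(f'pics/{c}0.png'),cv2.COLOR_BGR2HSV); m=(h[...,0]>98)&(h[...,0]<125)&(h[...,1]>90)
    m[:, :x0]=0;m[:,x1:]=0;m[:y0]=0;m[y1:]=0
    m=cv2.morphologyEx(m.astype(np.uint8),cv2.MORPH_OPEN,np.ones((2,2)))
    pts=[]
    for x in range(x0,x1):
        ys=np.nonzero(m[:,x])[0]
        if len(ys)<2: continue
        if c=='top': pts.append((x,ys.max()+.5))
        else: pts.append((x,ys.min()-.5))
    out[c]=np.array(pts,float); print(c,len(pts),pts[::6])
sel={'top':out['top'],'scene':out['scene'][(out['scene'][:,0]>301)]}
def f(p,zf=None):
    q=[p[0],p[1],p[2] if zf is None else zf]; o=[]
    for c in sel:
        P=proj(c,circ(q,.08)).astype(np.float32)[:,None]
        o+=[cv2.pointPolygonTest(P,tuple(map(float,uv)),True) for uv in sel[c]]
    return np.array(o)
for zf in(None,.1475):
    s=least_squares(f,[.64,-.167,.145],loss='soft_l1',args=(zf,)); r=f(s.x,zf); print(zf,s.x.round(4),'rms',np.sqrt((r**2).mean()).round(2),np.round(r[::6],1))
E
```

```text
scene 0 []
top 0 []Traceback (most recent call last):
  File "<stdin>", line 14, in <module>
IndexError: too many indices for array: array is 1-dimensional, but 2 were indexed
```

Request:
play_rows(
  linear=[
    [0.03, -0.006, -0.045],
    [0.035, -0.006, -0.05],
    [0.035, -0.006, -0.05],
  ],
  turn=[0, 0, 0],
)

```text
time: 7.85
tool_pos: [0.5227, -0.173, 0.2089]
tool_rot: [0.249, 0.628, 0.719, 0.166]
contact_force: [0.3, -1.2, -0.5]
gripper_width: 0.997
grasp_force: 0.0
```

```bash
python3 - <<'E'
from h import *
out={}
for c,(x0,x1,y0,y1) in(('scene',(265,335,150,205)),('top',(318,380,183,212))):
    b=cv2.imread(f'pics/{c}0.png').astype(int); m=(b[...,0]-b[...,2]>22)
    m[:, :x0]=0;m[:,x1:]=0;m[:y0]=0;m[y1:]=0
    m=cv2.morphologyEx(m.astype(np.uint8),cv2.MORPH_OPEN,np.ones((2,2)))
    pts=[]
    for x in range(x0,x1):
        ys=np.nonzero(m[:,x])[0]
        if len(ys)<2: continue
        pts.append((x,ys.max()+.5 if c=='top' else ys.min()-.5))
    out[c]=np.array(pts,float); print(c,len(pts),pts[::6])
sc=out['scene']; sel={'top':out['top'],'scene':sc[sc[:,0]>303]}
def f(p,zf=None):
    q=[p[0],p[1],p[2] if zf is None else zf]; o=[]
    for c in sel:
        P=proj(c,circ(q,.08)).astype(np.float32)[:,None]
        o+=[cv2.pointPolygonTest(P,tuple(map(float,uv)),True) for uv in sel[c]]
    return np.array(o)
for zf in(None,.1475):
    s=least_squares(f,[.64,-.167,.145],loss='soft_l1',args=(zf,)); r=f(s.x,zf); print(zf,s.x.round(4),'rms',np.sqrt((r**2).mean()).round(2),np.round(r[::6],1))
E
python3 st.py
```

```text
scene 36 [(284, np.float64(178.5)), (294, np.float64(168.5)), (300, np.float64(167.5)), (306, np.float64(158.5)), (312, np.float64(168.5)), (318, np.float64(186.5))]
top 0 []
None [ 0.6652 -0.1562  0.1243] rms 3.63 [-2.6 -0.9  1.8 -7.1]
0.1475 [ 0.6646 -0.1417  0.145 ] rms 4.27 [ 0.4  1.3  1.4 -9.5]
t 7.85 j [-0.585 -0.5    2.2    0.325  0.909 -0.851] p [ 0.5227 -0.173   0.2089] z [ 0.566 -0.073 -0.821] y [0.82  0.157 0.551] lean 34.8 F [ 0.3 -1.2 -0.5] T [ 0.05  0.22 -0.02] w 0.997 gf 0.0
```

```bash
python3 - <<'E'
from h import *
ims=[]
for c,(x0,y0,w,h) in(('scene',(250,130,110,100)),('top',(310,150,90,100))):
    save(c,c+'2.png'); k=5 if c=='top' else 3.2
    k=4
    b=cv2.resize(cv2.imread(f'pics/{c}2.png')[y0:y0+h,x0:x0+w],None,fx=k,fy=k,interpolation=cv2.INTER_CUBIC)
    for P,col in((circ((.640,-.167,.1465),.08),(0,255,255)),(circ((.640,-.167,.1145),.08),(0,0,255))):
        q=((proj(c,P)-[x0,y0]+.5)*k).astype(int)
        for p in q[::2]: cv2.circle(b,tuple(map(int,p)),1,col,-1)
    q=((proj(c,np.array([state()['tool_pos'],[.574,-.183,.130]]))-[x0,y0]+.5)*k).astype(int)
    for p in q: cv2.circle(b,tuple(map(int,p)),3,(0,255,0),-1)
    ims.append(b)
cv2.imwrite('pics/o1.png',np.hstack(ims)); print(np.hstack(ims).shape)
E
```

```text
(400, 800, 3)
```

View pics/o1.png

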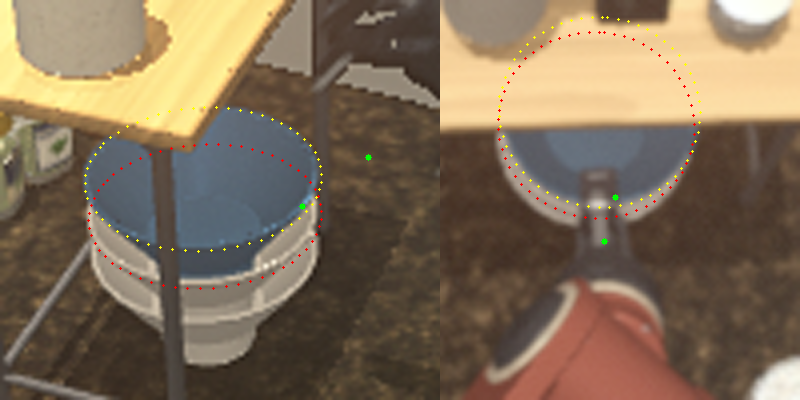

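The overlay shows the fitted rim lying on the blue rim in both views, and the middle bowl about 4 mm toward the front. The gripper is lined up, so I'll go in.

Request:
play_rows(
  linear=[
    [0.014, -0.0025, -0.02],
    [0.014, -0.0025, -0.02],
    [0.012, -0.0025, -0.02],
    [0.011, -0.002, -0.019],
    [0, 0, 0],
  ],
  turn=[0, 0, 0, 0, 0],
)

```text
time: 8.57
tool_pos: [0.5724, -0.1808, 0.1284]
tool_rot: [0.246, 0.628, 0.72, 0.167]
contact_force: [-0.3, -0.2, -0.5]
gripper_width: 0.999
grasp_force: 0.0
```

```bash
python3 st.py
```

```text
t 8.57 j [-0.539 -0.247  2.157  0.363  0.703 -0.89 ] p [ 0.5724 -0.1808  0.1284] z [ 0.563 -0.069 -0.824] y [0.821 0.157 0.548] lean 34.6 F [-0.3 -0.2 -0.5] T [0.03 0.28 0.  ] w 0.999 gf 0.0
```

Request:
play_rows(
  linear=[
    [0, 0, 0],
    [0, 0, 0],
    [0, 0, 0],
    [0, 0, 0],
    [0, 0, 0],
    [0, 0, 0],
  ],
  turn=[0, 0, 0, 0, 0, 0],
  hand=0,
)

```text
time: 9.32
tool_pos: [0.5742, -0.1782, 0.1294]
tool_rot: [0.248, 0.627, 0.719, 0.169]
contact_force: [3.5, 0.6, 7.1]
gripper_width: 0.019
grasp_force: 59.8
```

```bash
python3 st.py
```

```text
t 9.32 j [-0.534 -0.249  2.158  0.367  0.697 -0.889] p [ 0.5742 -0.1782  0.1294] z [ 0.569 -0.068 -0.82 ] y [0.818 0.158 0.554] lean 34.9 F [3.5 0.6 7.1] T [ 0.29 -1.35 -0.03] w 0.019 gf 59.8
```

Request:
play_rows(
  linear=[
    [-0.001, 0, 0.004],
    [-0.003, 0, 0.006],
    [-0.004, 0, 0.007],
    [0, 0, 0],
  ],
  turn=[0, 0, 0, 0],
)

```text
time: 9.82
tool_pos: [0.5615, -0.1764, 0.1402]
tool_rot: [0.242, 0.627, 0.722, 0.166]
contact_force: [-0.1, 0.4, -4.3]
gripper_width: 0.016
grasp_force: 58.8
```

```bash
python3 st.py
```

```text
t 9.82 j [-0.544 -0.295  2.171  0.353  0.744 -0.882] p [ 0.5615 -0.1764  0.1402] z [ 0.558 -0.064 -0.827] y [0.824 0.159 0.543] lean 34.2 F [-0.1  0.4 -4.3] T [-0.02  0.95 -0.03] w 0.016 gf 58.8
```

Request:
play_rows(
  linear=[
    [-0.008, 0.001, 0.012],
    [-0.01, 0.001, 0.015],
    [-0.012, 0.001, 0.018],
    [-0.012, 0.001, 0.018],
    [0, 0, 0],
  ],
  turn=[0, 0, 0, 0, 0],
)

```text
time: 10.45
tool_pos: [0.5206, -0.1732, 0.2052]
tool_rot: [0.244, 0.627, 0.721, 0.166]
contact_force: [-0.8, 0.6, -4.3]
gripper_width: 0.022
grasp_force: 59.1
```

```bash
python3 st.py; python3 - <<'E'
from h import *
ims=[]
for c,(x0,y0,w,h) in(('scene',(250,100,150,130)),('top',(310,150,90,130))):
    save(c,c+'3.png'); ims.append(cv2.resize(cv2.imread(f'pics/{c}3.png')[y0:y0+h,x0:x0+w],None,fx=3.3,fy=3.3,interpolation=cv2.INTER_CUBIC))
cv2.imwrite('pics/o2.png',np.hstack(ims))
E
```

```text
t 10.45 j [-0.591 -0.497  2.203  0.331  0.915 -0.864] p [ 0.5206 -0.1732  0.2052] z [ 0.561 -0.066 -0.825] y [0.822 0.159 0.546] lean 34.4 F [-0.8  0.6 -4.3] T [-0.01  0.96 -0.02] w 0.022 gf 59.1
```

View pics/o2.png

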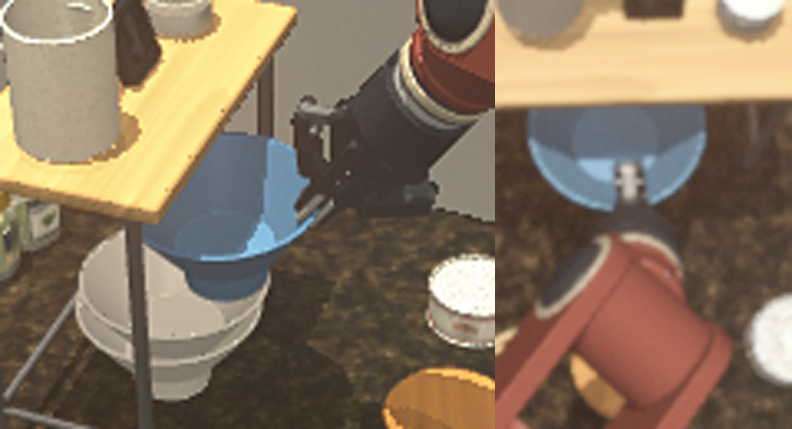

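The picture shows the blue bowl hanging level in the gripper, clear of the white pile, which stands undisturbed. I'll bring it out to the front and then across to the larger stand.

Request:
play_rows(
  linear=[
    [-0.012, 0, 0.003],
    [-0.025, 0, 0.003],
    [-0.035, 0, 0.002],
    [-0.035, 0.004, 0],
    [-0.025, 0.015, 0],
    [-0.012, 0.03, 0],
    [0, 0.04, 0],
    [0, 0.045, 0],
  ],
  turn=[0, 0, 0, 0, 0, 0, 0, 0],
)

```text
time: 11.55
tool_pos: [0.4151, -0.0518, 0.2092]
tool_rot: [0.231, 0.629, 0.724, 0.162]
contact_force: [-0.1, 1.2, -4.3]
gripper_width: 0.021
grasp_force: 59.2
```

```bash
python3 st.py
```

```text
t 11.55 j [-0.417 -1.008  2.458  0.184  1.148 -0.586] p [ 0.4151 -0.0518  0.2092] z [ 0.539 -0.056 -0.84 ] y [0.836 0.155 0.526] lean 32.8 F [-0.1  1.2 -4.3] T [ 0.02  0.88 -0.  ] w 0.021 gf 59.2
```

Request:
play_rows(
  linear=[
    [0.004, 0.04, 0],
    [0.006, 0.045, 0],
    [0.015, 0.04, 0],
    [0.025, 0.03, 0],
    [0.03, 0.02, 0],
    [0.03, 0.012, 0],
    [0.02, 0.006, 0],
    [0, 0, 0],
  ],
  turn=[0, 0, 0, 0, 0, 0, 0, 0],
)

```text
time: 12.55
tool_pos: [0.5452, 0.1411, 0.2085]
tool_rot: [0.231, 0.628, 0.725, 0.161]
contact_force: [0.1, -0.1, -4.5]
gripper_width: 0.015
grasp_force: 59.3
```

```bash
python3 st.py; python3 - <<'E'
from h import *
for c in ('scene','top'): save(c,c+'4.png')
ims=[]
for c,(x0,y0,w,h) in(('scene',(190,180,125,150)),('top',(190,130,125,150))):
    ims.append(cv2.resize(cv2.imread(f'pics/{c}4.png')[y0:y0+h,x0:x0+w],None,fx=3.2,fy=3.2,interpolation=cv2.INTER_CUBIC))
cv2.imwrite('pics/o3.png',np.hstack(ims))
E
```

```text
t 12.55 j [ 0.202 -0.412  2.131 -0.212  0.884  0.149] p [0.5452 0.1411 0.2085] z [ 0.537 -0.056 -0.841] y [0.837 0.158 0.524] lean 32.7 F [ 0.1 -0.1 -4.5] T [-0.01  0.98 -0.01] w 0.015 gf 59.3
```

View pics/o3.png

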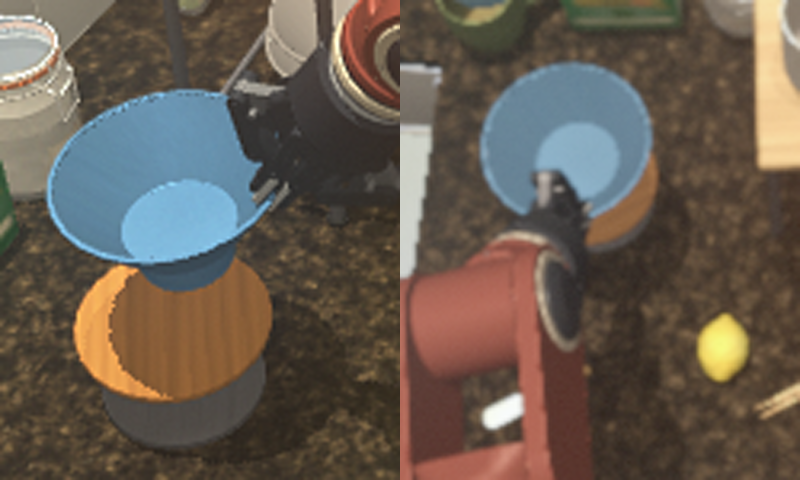

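```bash
python3 - <<'E'
from h import *
for z in(.05,.06,.07,.08,.09,.1): print(z,'top',ray('top',(248.9,185.9),z)[:2].round(4),'scene',ray('scene',(243.9,280.4),z)[:2].round(4))
sel={}
for c,(x0,y0,x1,y1) in(('scene',(190,195,285,275)),('top',(205,140,280,205))):
    b=cv2.imread(f'pics/{c}4.png').astype(int); m=np.zeros(b.shape[:2],np.uint8); m[y0:y1,x0:x1]=(b[...,0]-b[...,2]>12)[y0:y1,x0:x1]
    n,l,st,_=cv2.connectedComponentsWithStats(m); k=1+st[1:,4].argmax(); m=(l==k).astype(np.uint8); print(c,st[k])
    h=cv2.convexHull(max(cv2.findContours(m,0,1)[0],key=cv2.contourArea))[:,0].astype(float)+0
    # sample hull boundary pts from true contour near hull
    sel[c]=h
sc=sel['scene']; sel['scene']=sc[(sc[:,0]<232)|((sc[:,1]<212)&(sc[:,0]<260))]; t=sel['top']; sel['top']=t[(t[:,1]<190)]
print(sel['scene'].tolist(),sel['top'].tolist())
def f(p):
    o=[]
    n=np.array([p[3],p[4],1]);P0=circ((0,0,0),.08); P0[:,2]=-(P0[:,:2]@n[:2]); P0+=p[:3]
    for c in sel:
        P=proj(c,P0).astype(np.float32)[:,None]
        o+=[cv2.pointPolygonTest(P,tuple(map(float,uv)),True)-.5 for uv in sel[c]]
    return np.r_[o,p[3]*10,p[4]*10]
s=least_squares(f,[.61,.155,.225,0,0],loss='soft_l1'); r=f(s.x); print('rim',s.x.round(4),np.round(r,1))
E
```

```text
0.05 top [0.6242 0.1677] scene [0.6319 0.1516]
0.06 top [0.6211 0.1658] scene [0.6263 0.1583]
0.07 top [0.618  0.1638] scene [0.6207 0.1651]
0.08 top [0.6148 0.1619] scene [0.6151 0.1718]
0.09 top [0.6117 0.16  ] scene [0.6094 0.1786]
0.1 top [0.6086 0.1581] scene [0.6038 0.1853]
scene [ 204  208   72   63 3099]
top [ 215  149   54   49 1905]
[[254.0, 208.0], [220.0, 260.0], [214.0, 257.0], [209.0, 253.0], [207.0, 250.0], [205.0, 246.0], [204.0, 242.0], [204.0, 240.0], [205.0, 234.0], [207.0, 229.0], [209.0, 226.0], [218.0, 217.0], [221.0, 215.0], [225.0, 213.0], [230.0, 211.0], [236.0, 209.0], [243.0, 208.0]] [[245.0, 149.0], [250.0, 150.0], [254.0, 151.0], [260.0, 155.0], [264.0, 159.0], [267.0, 165.0], [268.0, 170.0], [268.0, 175.0], [266.0, 181.0], [263.0, 187.0], [218.0, 188.0], [216.0, 184.0], [215.0, 181.0], [215.0, 171.0], [216.0, 168.0], [219.0, 162.0], [222.0, 158.0], [223.0, 157.0], [227.0, 154.0], [233.0, 151.0], [236.0, 150.0], [244.0, 149.0]]
rim [ 0.609   0.1606  0.221  -0.0027  0.0034] [-2.2 -1.  -0.9 -0.9 -0.4 -0.2 -0.1  0.1  0.4  0.2  0.2 -0.6 -0.8 -0.9
 -1.1 -1.6 -1.7  0.   0.1 -0.3 -0.1 -0.4 -0.4 -0.3 -0.3  0.2  0.  -1.
 -0.9 -0.9 -0.5 -0.2  0.   0.   0.   0.2  0.3  0.3  0.1 -0.   0. ]
```

The picture shows the bowl hanging nearly level over the plate. The plate is about 69 mm high and centred at about (0.619, 0.164); the bowl is about 10 mm short in x. I'll correct that, descend, then feel for contact.

Request:
play_rows(
  linear=[
    [0.004, 0.001, -0.008],
    [0.004, 0.0015, -0.014],
    [0.003, 0.001, -0.014],
    [0, 0, -0.008],
    [0, 0, -0.003],
    [0, 0, 0],
  ],
  turn=[0, 0, 0, 0, 0, 0],
)

```text
time: 13.4
tool_pos: [0.5564, 0.144, 0.1641]
tool_rot: [0.233, 0.628, 0.724, 0.163]
contact_force: [1.6, 0.7, -4.4]
gripper_width: 0.02
grasp_force: 59.4
```

Request:
play_rows(
  linear=[
    [0, 0, -0.002],
    [0, 0, -0.002],
    [0, 0, -0.002],
    [0, 0, 0],
  ],
  turn=[0, 0, 0, 0],
)

```text
time: 13.9
tool_pos: [0.5563, 0.144, 0.1579]
tool_rot: [0.233, 0.628, 0.724, 0.163]
contact_force: [-0.1, 0.1, -4.7]
gripper_width: 0.009
grasp_force: 59.3
```

```bash
python3 st.py
```

```text
t 13.9 j [ 0.204 -0.324  2.156 -0.24   0.77   0.189] p [0.5563 0.144  0.1579] z [ 0.542 -0.056 -0.839] y [0.834 0.158 0.528] lean 33.0 F [-0.1  0.1 -4.7] T [ 0.02  0.96 -0.  ] w 0.009 gf 59.3
```

Request:
play_rows(
  linear=[
    [0, 0, -0.002],
    [0, 0, -0.002],
    [0, 0, -0.002],
    [0, 0, 0],
  ],
  turn=[0, 0, 0, 0],
)

```text
time: 14.4
tool_pos: [0.5562, 0.1439, 0.1517]
tool_rot: [0.233, 0.628, 0.724, 0.163]
contact_force: [0.2, 0.1, -5.2]
gripper_width: 0.018
grasp_force: 59.3
```

Request:
play_rows(
  linear=[
    [0, 0, -0.0015],
    [0, 0, -0.0015],
    [0, 0, 0],
  ],
  turn=[0, 0, 0],
)

```text
time: 14.78
tool_pos: [0.5563, 0.144, 0.1489]
tool_rot: [0.233, 0.628, 0.724, 0.163]
contact_force: [-0.3, 0.2, -5.4]
gripper_width: 0.013
grasp_force: 59.4
```

Request:
play_rows(
  linear=[
    [0, 0, -0.001],
    [0, 0, -0.001],
    [0, 0, 0],
  ],
  turn=[0, 0, 0],
)

```text
time: 15.15
tool_pos: [0.5564, 0.144, 0.147]
tool_rot: [0.233, 0.628, 0.724, 0.163]
contact_force: [-0.4, -0.1, -4.8]
gripper_width: 0.016
grasp_force: 59.4
```

Request:
play_rows(
  linear=[
    [0, 0, -0.001],
    [0, 0, -0.001],
    [0, 0, 0],
  ],
  turn=[0, 0, 0],
)

```text
time: 15.52
tool_pos: [0.5564, 0.144, 0.145]
tool_rot: [0.233, 0.628, 0.724, 0.163]
contact_force: [0.0, 0.2, -4.0]
gripper_width: 0.015
grasp_force: 59.4
```

Request:
play_rows(
  linear=[
    [0, 0, -0.001],
    [0, 0, -0.001],
    [0, 0, 0],
  ],
  turn=[0, 0, 0],
)

```text
time: 15.9
tool_pos: [0.5568, 0.1441, 0.1436]
tool_rot: [0.233, 0.628, 0.724, 0.163]
contact_force: [-0.7, -0.3, -2.6]
gripper_width: 0.02
grasp_force: 59.7
```

Request:
play_rows(
  linear=[
    [0, 0, -0.0005],
    [0, 0, -0.0005],
    [0, 0, 0],
  ],
  turn=[0, 0, 0],
)

```text
time: 16.27
tool_pos: [0.557, 0.1441, 0.1431]
tool_rot: [0.233, 0.628, 0.724, 0.164]
contact_force: [-2.1, -0.4, 0.6]
gripper_width: 0.016
grasp_force: 60.6
```

```bash
python3 st.py
```

```text
t 16.27 j [ 0.204 -0.303  2.167 -0.248  0.737  0.201] p [0.557  0.1441 0.1431] z [ 0.543 -0.056 -0.838] y [0.833 0.157 0.53 ] lean 33.1 F [-2.1 -0.4  0.6] T [ 0.    0.55 -0.11] w 0.016 gf 60.6
```

Contact is felt: the load has gone from −4.8 N to about 0. I'll seat it a touch more and release.

Request:
play_rows(
  linear=[
    [0, 0, -0.0005],
    [0, 0, 0],
  ],
  turn=[0, 0],
)

```text
time: 16.52
tool_pos: [0.5571, 0.1441, 0.1427]
tool_rot: [0.233, 0.628, 0.724, 0.164]
contact_force: [-3.0, -0.8, 3.7]
gripper_width: 0.017
grasp_force: 61.3
```

Request:
play_rows(
  linear=[
    [0, 0, 0],
    [0, 0, 0],
    [0, 0, 0],
    [0, 0, 0],
  ],
  turn=[0, 0, 0, 0],
  hand=0.035,
)

```text
time: 17.02
tool_pos: [0.5565, 0.144, 0.1416]
tool_rot: [0.233, 0.628, 0.724, 0.163]
contact_force: [-0.2, -0.7, -1.0]
gripper_width: 0.412
grasp_force: 0.0
```

```bash
python3 st.py
```

```text
t 17.02 j [ 0.204 -0.301  2.168 -0.248  0.736  0.201] p [0.5565 0.144  0.1416] z [ 0.542 -0.056 -0.839] y [0.834 0.158 0.529] lean 33.0 F [-0.2 -0.7 -1. ] T [0.01 0.24 0.03] w 0.412 gf 0.0
```

Released. I'll retreat along the tool axis.

Request:
play_rows(
  linear=[
    [-0.006, 0.001, 0.009],
    [-0.012, 0.001, 0.018],
    [-0.02, 0.002, 0.03],
    [-0.025, 0.002, 0.04],
    [-0.025, 0.002, 0.04],
    [-0.01, 0, 0.04],
    [0, 0, 0.02],
    [0, 0, 0],
  ],
  turn=[0, 0, 0, 0, 0, 0, 0, 0],
)

```text
time: 18.02
tool_pos: [0.459, 0.1521, 0.3406]
tool_rot: [0.234, 0.628, 0.724, 0.164]
contact_force: [0.9, 0.1, 0.7]
gripper_width: 0.41
grasp_force: 0.0
```

```bash
python3 st.py; python3 - <<'E'
from h import *
ims=[]
for c,(x0,y0,w,h) in(('scene',(190,80,230,240)),('top',(200,120,200,240))):
    save(c,c+'5.png'); b=cv2.imread(f'pics/{c}5.png')
    for P,col in((circ((.619,.164,.069),.072),(0,0,255)),(circ((.619,.164,.1525),.08),(0,255,255))):
        for p in proj(c,P)[::6]: b[int(round(p[1])),int(round(p[0]))]=col
    ims.append(cv2.resize(b[y0:y0+h,x0:x0+w],None,fx=1.85,fy=2.4*0.77,interpolation=cv2.INTER_NEAREST))
cv2.imwrite('pics/o4.png',np.hstack(ims)); print(np.hstack(ims).shape)
E
```

```text
t 18.02 j [ 0.286 -0.703  2.1   -0.223  1.209  0.167] p [0.459  0.1521 0.3406] z [ 0.544 -0.056 -0.837] y [0.833 0.157 0.531] lean 33.2 F [0.9 0.1 0.7] T [ 0.    0.24 -0.05] w 0.41 gf 0.0
(444, 796, 3)
```

View pics/o4.png

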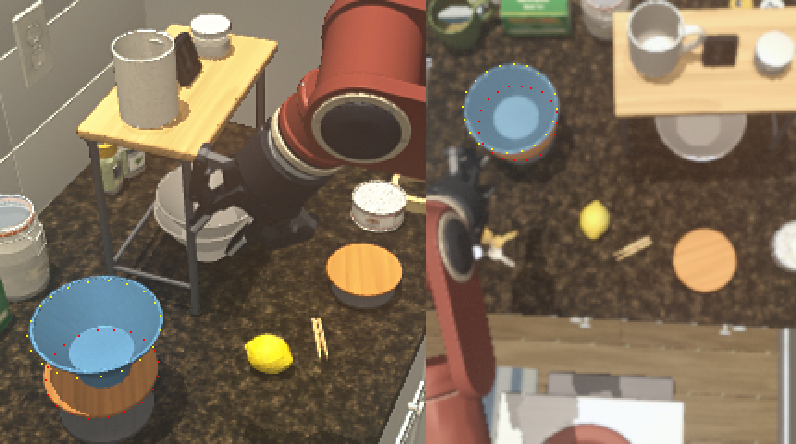

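The picture shows the blue bowl upright and centred on the larger stand's plate to within a few mm. The white bowls, shelf, lemon and tin are in place and the gripper is clear.

```bash
python3 -c "
from plant import *
print(job_done())"
```

```text
the job is handed in; nothing more can be done
None
```

The blue bowl is on the larger stand's plate, upright and within a few mm of the centre, and I handed the job in at about 18 s of the 54 s. It was lowered by feel (about 4 N net push at the end) and released, and in the last pictures the white bowls, shelf, lemon and tin look undisturbed.

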